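# Pin the inspection mirror and hold it on the board's target

### The arm

A 6-joint arm with a two-finger parallel gripper is mounted at the origin on the work surface. World frame = base frame: x ahead of the robot, y to its left, z up, the work surface at z = 0. Lengths are in m, angles in degrees, forces in N, time in s.
With the tool pointing down it reaches from about 0.4 to 0.825 m from the base axis. Payload 7 kg.
Tool frame: the origin (TCP) lies midway between the tips of the shut fingers; the grasp point (between the pads) lies r.grip_depth behind it (r.grip_depth is the distance from the TCP to the grasp point, in m); z points along the fingers, y is the line along which they close (so a half turn about z gives the same grasp; the last joint's range is limited). The gripper opens to 88 mm and grips with 3 to 60 N. Pads are 19 mm wide; open, the fingers measure 130 mm over their backs; the gripper's body (78 mm by 193 mm) begins 47 mm behind the grasp point.
Start: joints at [-52.019, 20.546, 0.682, 0, -70.136, -16.507], TCP at [0.247, -0.628, 0.227] pointing down, gripper open.
Joint ranges: [-176.03, 176.03], [-82.01, 121.73], [-58.28, 71.71], [-173.87, 95.51], [-174.79, -0.11], [-173.66, 173.66]. Speed limits (degrees/s): [136.94, 136.94, 172.46, 180, 180, 180].

### API

Orientations are given as [roll, pitch, yaw] about the fixed x, y, z axes, in that order (R = Rz(yaw) Ry(pitch) Rx(roll)).
In Python, from plant import r gives the robot as it stands.
- The arm moves only by the tool step_hand, called after "Request:" in YAML: its name, and indented under it one key for each argument. Schema: {"type":"object","properties":{"deltas":{"type":"object","properties":{"increments":{"type":"array","items":{"type":"array","items":{"type":"number"},"minItems":6,"maxItems":6},"minItems":1,"maxItems":12}},"additionalProperties":false,"required":["increments"]},"aperture":{"type":"number"},"grip_n":{"type":"number"},"only":{"type":"string"},"quiet":{"type":"boolean"},"lines":{"type":"string"}},"required":["deltas"],"additionalProperties":false}. deltas is an object whose key "increments" holds a list of rows, 1 to 12 of them, each of 6 numbers: dx, dy, dz in a scale on which 1.0 is 75 cm, then a rotation vector rx, ry, rz in normalised numbers (1 is 180 degrees); each row is the pose to reach, as a shift and turn from the pose commanded when the call began, along the tool's axes at that moment; what a row does not reach only later rows make up. A row lasts 1/12 s, in which the tool goes at most 0.0417 m and 7.16 degrees, less where a joint would pass 70% of its speed; a pose out of reach is approached as far as the arm can. aperture is the finger opening in m, set as the call begins (left out keeps the last). The fingers move at their own pace and stop on an object; grip_n is the grip in N (left out, the last holds). Time passes only in rows, so rows that do not move let the fingers close. The tool returns the time, the measured TCP pose, the force, the opening and the grip force at its end. only (a regular expression) keeps the lines of the reply that match it, lines (a string "A,B") keeps lines A to B, and quiet returns only ok. No shift or turn number may pass 1 either way. Input that does not fit is refused with a message, and nothing moves.
- r.get_state(): the state, without advancing time (a new reading comes with each control period).
- r.capture(name): name is "side" or "top" or "wrist"; returns a dict with "frame" (420x560x3 uint8, red, green, blue), "z_map" (420x560 float32, m along the optical axis (not along the pixel's ray), 0 where there is no reading), "fx", "fy", "cx", "cy" (pixels), "D" ([k1, k2, p1, p2, k3] as OpenCV has them; the pictures are not rectified), "cam_to_world" (4x4, takes a point from camera to world coordinates). Camera axes: x right, y down, z forward; pixel columns grow to the right and rows downward; lengths in m; the calibration is good to about 2 mm. A picture is of the moment at which its call begins.
- r.close_job(): hands the job in; it is judged then, once.
The state is a dict: "time_s": time; "joints": joint angles; "qd": joint speeds; "joint_torque": joint torques, N m; "tcp_pos": TCP position; "eef_rot": TCP orientation; "contact_force": force on the tool from outside, world axes, zero at the start; "moment": the same for the moment, N m; "gripper_width": finger opening in m; "gripper_force": force on a finger pad.
Only numpy, scipy, OpenCV 4.12 (cv2) and the standard library are available. Lean on these libraries where they do the work, as an engineer would, in place of code of your own. Each camera call takes 0.05 s, during which the arm holds its last target. There are 200 camera calls.

### The job

Take the thick-headed hinge pin from the rack and push it down through the fork and the mirror bracket's lug until its head sits flat on the fork. Then swing the spring-loaded mirror by its upright post until the small bench camera, looking at the mirror, would see the round white target of the standing circuit board in the middle of its view, and finish while still holding the post there, because the mirror springs back when let go. Do not touch the mirror glass, and leave the spare pin and everything else on the bench where it is.

Things in the scene. Friction and masses are not known exactly. Their poses are not given: they have to be found in the camera images.
- stand: inspection stand, fixed to the bench; origin on the bench on the vertical hinge axis, z up. A column 118 mm high, 54 to 76 mm from the axis at -110 deg about z from its x axis, carries a fork: two level 8 mm steel tines (tops at 98 and 118 mm) with 12 mm holes on the axis and the mirror's lug, same hole, always in line, between them. It also carries the camera at -50 deg, box top 73 mm high.
- fork_top (a point): mouth of the upper tine's hole, on the hinge axis, 118 mm above the bench; the pin head seats here
- pivot (a point): point on the vertical hinge axis at the height of the mirror's middle, 53 mm above the bench. The hinge axis lies in the mirror's reflecting face, so this is also the middle of the glass at every angle
- lens (a point): centre of the front of the bench camera's lens (26 mm wide steel barrel on a black box), 53 mm above the bench, 160 mm from the hinge axis; it looks level at pivot
- mirror (a joint): mirror angle about the hinge axis, rad, anticlockwise from above, 0 to 1.2. At 0 (rest stop) the glass faces the lens squarely; at a its normal is turned by a from pivot-to-lens. A spring pulls it back to 0: about 1 N at the post at 0, 2.6 N at 0.9. Wanted: half the angle, from above, from pivot-to-lens to pivot-to-target; about 0.45 to 0.95
- handle: upright round steel post (a sleeve that turns freely on its own axis) to turn the mirror with, 14 mm diameter, 109 to 157 mm above the bench, 85 mm from the hinge axis, straight behind the middle of the glass. Origin at its foot, z up. It stands on a level arm 16 mm wide, top at 109 mm, fixed to the mirror. It can be pinched from above in any direction that clears the rest
- handle_top (a point): centre of the post's top end, 157 mm above the bench
- glass (a point): mirror glass, 70 mm wide, 54 mm high, 4 mm thick, upright below the fork, 26 to 80 mm above the bench, in a black backing. Origin in the middle of its face, x is its outward normal. Do not touch
- sight (a point): not a solid thing: the camera's line of sight after the mirror. Origin at pivot, its x axis points level along the reflected line of sight; it turns by twice the mirror's angle. The target's y in this frame is how far the reflected line misses it
- board: circuit board 90 mm wide, 96 mm high, standing on edge in a grey foot, fixed to the bench; its front (-x) looks roughly to the mirror. Origin on the bench under the front face's middle
- target (a point): centre of the round white target, 40 mm across with a black dot, let through the board and seen on both faces, 53 mm above the bench
- pin_rack: grey rack block 50 x 110 x 36 mm, fixed to the bench, origin under its middle, long side along y, with two 12 mm holes at y = -30 mm (hinge pin) and y = +30 mm (spare pin). It stands on the left or the right of the stand
- pin: steel hinge pin, 10 mm shank 32 mm long with tapered tip, and a thick round head 22 mm across and 24 mm tall. Origin at the tip, z along the shank to the head (up). Starts upright in the rack with the head resting on the rack top (tip 4 mm above the bench), 70 g
- pin_collar (a point): centre of the underside of the pin's head, 32 mm above its tip
- pin_head (a point): centre of the top of the pin's head, 56 mm above its tip
- spare_pin: spare pin with a thin flat head 18 mm across and 5 mm thick, in the rack's other hole; not wanted, leave alone. Origin at its tip
- motor_a: loose bystander, stays where it is: small steel motor standing upright, 28 mm diameter, 49 mm high with shaft, near the stand on the robot's side, origin under its middle
- motor_b: loose bystander, stays where it is: small steel motor standing upright, 28 mm diameter, 49 mm high with shaft, to the right, origin under its middle
- small_board: loose bystander, stays where it is: green circuit board lying flat, 50 x 36 x 4 mm, parts to 14 mm high, near the stand, origin under its middle
- parts_tub: loose bystander, stays where it is: open cardboard tub 90 x 80 x 35 mm with small yellow parts, on the side where the rack is not, origin under its middle
- screwdriver: loose bystander, stays where it is: screwdriver with yellow handle, lying to the right
- shell: loose bystander, stays where it is: pink plastic cup-shaped housing, 90 mm across, 55 mm high, to the left, origin under its middle
Things that resemble listed ones, but are neither listed nor needed, are in the scene too. What is meant by the board is not blue or purple, and is the larger of those in its own colour.

How it is judged:
By the outcome, as a careful person would: the job done as asked, in the order asked, and still so for the second after the job is handed in, while the arm keeps its last pose, push and grip.
It also fails if it takes over 54 s, if anything falls off the work surface, if the arm or the gripper's body presses on something with over 40 N, if the wrist force passes 120 N, or if a joint passes its speed limit or range.

## Working session

There is one attempt and no reset: what is moved stays moved. The work goes in short steps, Python scripts to look and compute and a tool call to move; the robot and the scene stay as the last step left them, time stands still between calls to the robot, and variables do not carry over. Pictures are saved under pics/ and viewed, at most 10 in all, crops included, and the job is handed in when it is done.

```bash
mkdir -p pics; ls
```

Create h.py:
```python
import numpy as np, cv2, pickle
from plant import r
def cap(n):
    c=r.capture(n); pickle.dump(c,open(n+'.pkl','wb')); return c
def load(n): return pickle.load(open(n+'.pkl','rb'))
def K(c): return np.array([[c['fx'],0,c['cx']],[0,c['fy'],c['cy']],[0,0,1.]])
def ray(c,u,v):
    p=cv2.undistortPoints(np.array([[[u,v]]],float),K(c),np.array(c['D'],float))[0,0]
    T=np.array(c['cam_to_world']); return T[:3,3],T[:3,:3]@np.array([p[0],p[1],1.])
def plane(c,u,v,z):
    o,d=ray(c,u,v); return o+d*(z-o[2])/d[2]
def depth(c,u,v):
    o,d=ray(c,u,v); return o+d*c['z_map'][int(round(v)),int(round(u))]
def cloud(c):
    h,w=c['z_map'].shape; uu,vv=np.meshgrid(np.arange(w),np.arange(h))
    p=cv2.undistortPoints(np.stack([uu,vv],-1).reshape(-1,1,2).astype(float),K(c),np.array(c['D'],float))[:,0]
    T=np.array(c['cam_to_world']); P=np.c_[p,np.ones(len(p))]*c['z_map'].reshape(-1,1)
    return (P@T[:3,:3].T+T[:3,3]).reshape(h,w,3)
def proj(c,P):
    T=np.linalg.inv(np.array(c['cam_to_world'])); q=T[:3,:3]@np.array(P)+T[:3,3]
    return cv2.projectPoints(q.reshape(1,1,3),np.zeros(3),np.zeros(3),K(c),np.array(c['D'],float))[0].ravel()
def save(c,name,box=None,s=1):
    f=c['frame'][:,:,::-1]
    if box: f=f[box[1]:box[3],box[0]:box[2]]
    cv2.imwrite('pics/'+name,cv2.resize(f,None,fx=s,fy=s,interpolation=cv2.INTER_CUBIC))
```

Run:
```python
from h import *
s=r.get_state(); print(s, r.grip_depth)
for n in ('top','side'):
    c=cap(n); save(c,n+'1.png',None,1.4); print(n,c['fx'],c['cam_to_world'])
```

```text
pics
{'time_s': 0.0, 'joints': array([-5.20178824e+01,  2.05926985e+01,  6.33346555e-01, -2.02392195e-02,
       -7.01354995e+01, -1.65066699e+01]), 'qd': array([ 0.03902988,  0.03247208, -0.00998237,  0.02806924, -0.11217937,
       -0.00297927]), 'joint_torque': array([-1.07551332e-03, -5.82717419e+01,  2.93057352e+01,  6.99748412e+00,
        6.76450931e-03, -1.60525137e-04]), 'tcp_pos': array([ 0.24691157, -0.62769105,  0.22560481]), 'eef_rot': array([ 1.79903651e+02, -8.71063711e-03, -1.58531438e+02]), 'contact_force': array([ 0.72682338, -0.37405337, -0.16933995]), 'moment': array([-0.04361966, -0.01319243, -0.0486286 ]), 'gripper_force': 0.0, 'gripper_width': 0.08755656239273825} 0.0188
top 526.1921668268501 [[-0.01761767 -0.99869341  0.04796963  0.5636181 ]
 [-0.99984206  0.01748499 -0.00318409  0.00400573]
 [ 0.00234118 -0.04801815 -0.99884372  1.60020347]
 [ 0.          0.          0.          1.        ]]
side 461.53754324431736 [[ 0.96914061 -0.1532659   0.19307006  0.31895854]
 [-0.2460333  -0.65001117  0.7189945  -1.16469257]
 [ 0.01530036 -0.74430843 -0.66766073  1.17395174]
 [ 0.          0.          0.          1.        ]]
```

View pics/top1.png

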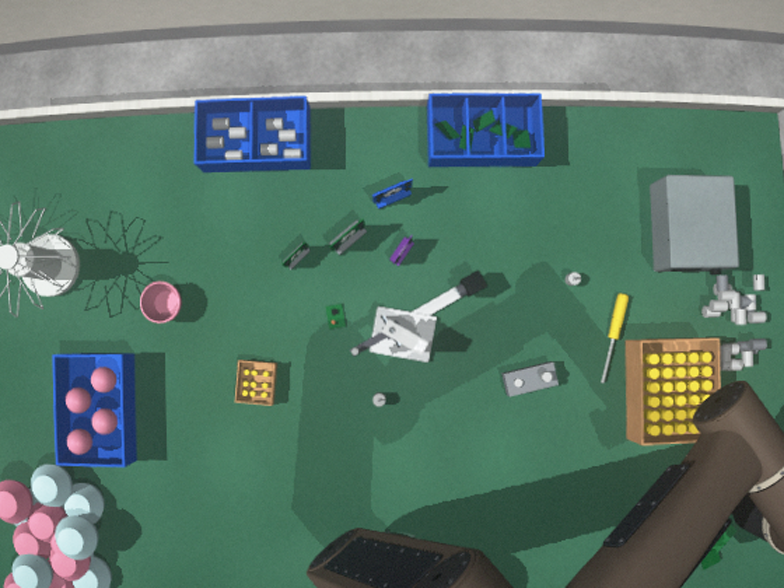

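View pics/side1.png

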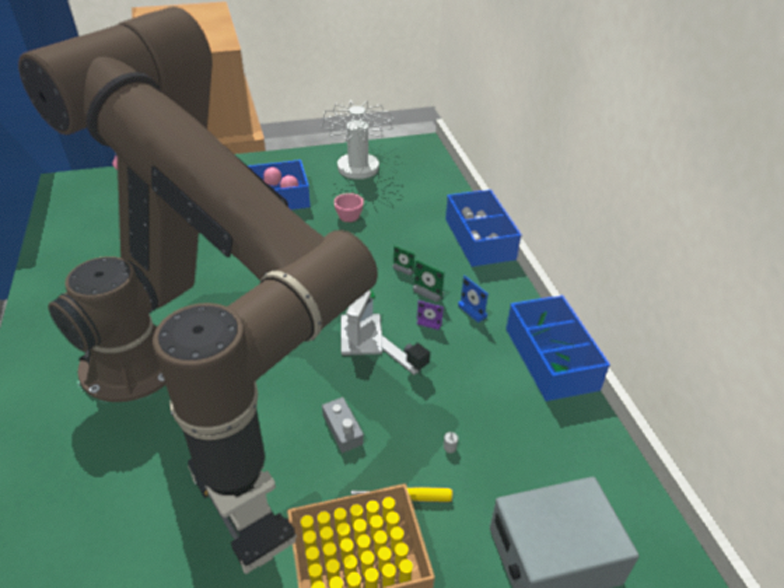

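The top view (pictured at 1.4x) shows the stand at about (405,333), its camera at (470,285), and the rack at (530,378) with heads at (519,382) and (547,377). The candidate boards are larger green (350,235), smaller green (295,252), purple (402,250) and blue (392,192). The larger green one fits the description. I'll confirm it in an enlarged crop.

Run:
```python
from h import *
t=load('top');s=load('side')
a=cv2.resize(t['frame'][130:290,195:415,::-1],(0,0),fx=2.2,fy=2.2,interpolation=cv2.INTER_CUBIC) #484x352
b=cv2.resize(s['frame'][170:320,230:345,::-1],(0,0),fx=2.7,fy=2.7,interpolation=cv2.INTER_CUBIC) #310x405
cv=np.zeros((600,800,3),np.uint8); cv[:a.shape[0],:a.shape[1]]=a; cv[:b.shape[0],486:486+b.shape[1]]=b
c=cv2.resize(t['frame'][205:262,240:330,::-1],(0,0),fx=4.2,fy=4.2,interpolation=cv2.INTER_CUBIC)
cv[355:355+c.shape[0],:c.shape[1]]=c[:245]
cv2.imwrite('pics/c1.png',cv)
```

```text
(no output)
```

View pics/c1.png

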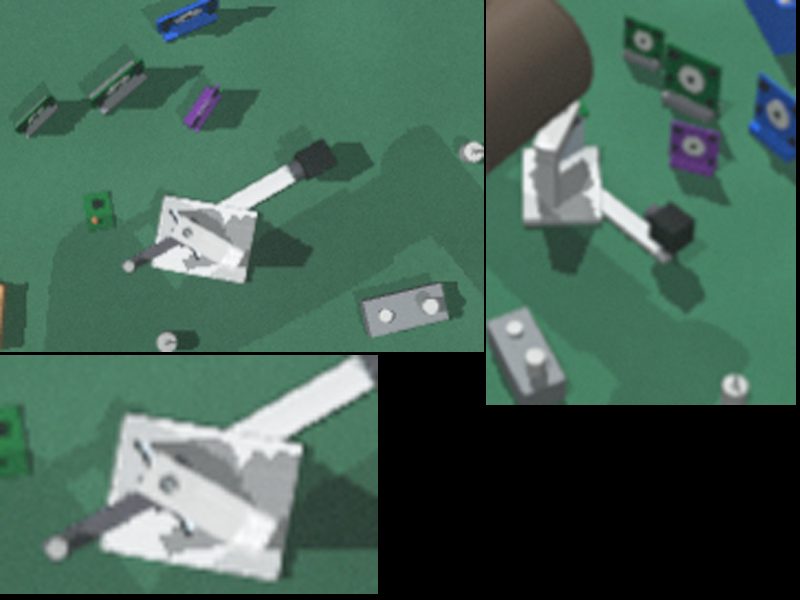

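Create m.py:
```python
from h import *
t=load('top');s=load('side')
def cen(c,box,hi=150,sat=50,dark=False):
    f=c['frame'][box[1]:box[3],box[0]:box[2]].astype(int)
    m=((f.min(2)>hi)&(f.max(2)-f.min(2)<sat)).astype(np.uint8)
    n,l,st,ce=cv2.connectedComponentsWithStats(m)
    return [(int(st[i,4]),(ce[i]+box[:2]).round(1)) for i in range(1,n) if st[i,4]>8]
print('side tgt',cen(s,(290,180,325,220),130))
print('purple',cen(s,(290,210,325,240),130))
print('top pins',cen(t,(360,260,402,285),190)); print('post',cen(t,(246,245,262,258),130))
for nm,c,u,v,z in [('hole',t,280,236,.118),('post',t,253.6,251,.157),('pinA',t,390.9,269,.060),('pinB',t,370.5,273.6,.041)]:
    print(nm,plane(c,u,v,z).round(4),depth(c,u,v).round(4))
P=cloud(t)
blk=(t['frame'][190:215,320:355].max(2)<60); Q=P[190:215,320:355][blk]; Q=Q[(Q[:,2]>.06)&(Q[:,2]<.085)]; print('cam box top',len(Q),np.median(Q,0).round(4))
```

```bash
python3 m.py
```

```text
side tgt [(16, array([306.1, 198.7]))]
purple []
top pins [(35, array([390.2, 268.7])), (22, array([369.9, 273.1]))]
post [(19, array([253.2, 250.6]))]
hole [ 0.5615 -0.01    0.118 ] [ 0.5614 -0.0104  0.0791]
post [0.5217 0.0634 0.157 ] [0.5218 0.0632 0.1611]
pinA [ 0.4574 -0.3363  0.06  ] [ 0.4577 -0.3355  0.0638]
pinB [ 0.4441 -0.2784  0.041 ] [ 0.4439 -0.2789  0.0383]
cam box top 158 [ 0.6588 -0.1816  0.0729]
```

Add to h.py:
```python
from scipy.spatial.transform import Rotation as Ro
def go(P,yaw):
    s=r.get_state(); R=Ro.from_euler('xyz',s['eef_rot'],degrees=True)
    G=Ro.from_euler('xyz',[180,0,yaw],degrees=True)
    print('row',(R.inv().apply(np.array(P)-s['tcp_pos'])).round(4),(R.inv()*G).as_rotvec(degrees=True).round(2))
```

Run:
```python
from h import *
s=load('side'); f=s['frame']
print(f[190:209,296:317].min(2))
piv=np.array([.5615,-.01]);
for u,v in [(306,199.5),(306.1,198.7)]:
    p=plane(s,u,v,.053); d=p[:2]-piv; print(p.round(4),depth(s,u+4,v).round(3),np.degrees(np.arctan2(d[1],d[0])))
go([.457,-.336,.20],-77)
```

```text
[[ 36  27  31  37  38  29  26  25  23  27  41  49  56  67  71  72  71  72
   73  72  74]
 [ 36  33  31  35  34  31  22  25  27  25  25  32  37  48  53  63  64  71
   75  74  73]
 [ 36  29  24  31  29  28  23  24  21  20  25  23  23  28  35  41  54  60
   70  71  73]
 [ 35  29  25  22  24  25  21  36  39  33  28  20  21  23  20  29  31  40
   53  61  70]
 [ 34  29  26  16  27  27  52  75  82  75  60  39  29  16  18  21  29  32
   36  38  50]
 [ 35  24  23  25  23  47  89 115 120 115 104  83  58  31  23  28  37  37
   36  27  33]
 [ 42  29  25  27  26  70 114 131 136 134 129 120  97  58  30  25  36  39
   36  28  33]
 [ 42  35  27  25  44  90 126 136 132 128 132 135 123  87  47  24  32  37
   30  22  36]
 [ 40  34  30  30  41  86 125 132 112  93 103 126 132 110  66  30  26  33
   33  28  37]
 [ 33  34  33  23  32  76 120 130 103  68  74 118 135 126  84  42  20  19
   26  22  39]
 [ 32  30  28  26  28  55  97 125 118  84  88 122 135 130  93  50  24  20
   24  25  41]
 [ 31  23  22  23  24  30  66 108 125 120 120 130 136 131  91  45  25  27
   23  19  38]
 [ 42  36  30  28  19  21  40  75 110 126 132 134 134 125  84  39  22  25
   27  24  44]
 [ 80  75  58  45  32  24  24  40  69  94 111 124 112  96  60  29  27  27
   22  26  47]
 [125 105  84  72  56  43  37  28  29  49  72  84  71  51  34  22  28  26
   24  27  46]
 [120 108  95  90  85  82  73  52  40  28  33  35  37  28  25  27  23  24
   27  32  52]
 [ 94  92  92  94  93  94  90  84  73  54  32  23  24  19  22  33  32  29
   24  31  52]
 [ 77  81  84  89  90  93  95  96  92  81  66  45  36  24  24  31  33  28
   29  33  52]
 [ 64  71  76  81  84  87  93  95  94  92  88  80  64  49  40  36  35  32
   27  39  68]]
[0.7675 0.0723 0.053 ] [0.78  0.064 0.057] 21.775712084815186
[0.7692 0.0766 0.053 ] [0.779 0.061 0.064] 22.635029558260058
row [-0.3023  0.1946  0.026 ] [ 8.000e-02  5.000e-02 -8.153e+01]
```

The manual's scale: shifts go in shares of 75 cm and turns go in shares of 180 degrees. Converting my numbers, -0.302 m / 0.75 = -0.4027, 0.02 m / 0.75 = 0.0267, -81.5 degrees / 180 = -0.4528.

Request:
step_hand:
  deltas: {"increments":[[-0.04,0.0267,0,0,0,-0.0389],[-0.08,0.0533,0,0,0,-0.0778],[-0.12,0.08,0,0,0,-0.1167],[-0.16,0.1067,0,0,0,-0.1556],[-0.2,0.1333,0,0,0,-0.1944],[-0.24,0.16,0,0,0,-0.2333],[-0.28,0.1867,0,0,0,-0.2722],[-0.32,0.2067,0,0,0,-0.3111],[-0.36,0.2333,0,0,0,-0.35],[-0.3867,0.2467,0.0133,0,0,-0.3889],[-0.4027,0.2593,0.0267,0,0,-0.4222],[-0.4027,0.2593,0.0347,0,0,-0.4528]]}
  aperture: 0.04

```text
time_s: 1.1
tcp_pos: [0.4581, -0.334, 0.1994]
eef_rot: [180.0, 0.1, -76.6]
contact_force: [-1.1, 0.3, -0.1]
gripper_width: 0.0402
gripper_force: 0.0
```

Run:
```python
from h import *
c=cap('wrist'); save(c,'w1.png',None,1.4); print(c['fx'],np.array(c['cam_to_world']).round(3)); print(r.get_state()['tcp_pos'],r.get_state()['eef_rot'])
print(proj(c,[.457,-.336,.06]),proj(c,[.444,-.2784,.041]))
```

```text
307.4837000366739 [[-0.973 -0.223 -0.063  0.475]
 [-0.232  0.937  0.262 -0.403]
 [ 0.     0.269 -0.963  0.358]
 [ 0.     0.     0.     1.   ]]
[ 0.45694147 -0.33455227  0.19834126] [ 1.79888108e+02  1.23326273e-01 -7.62377007e+01]
[282.64894609 193.3029928 ] [281.83304214 241.39293408]
```

View pics/w1.png

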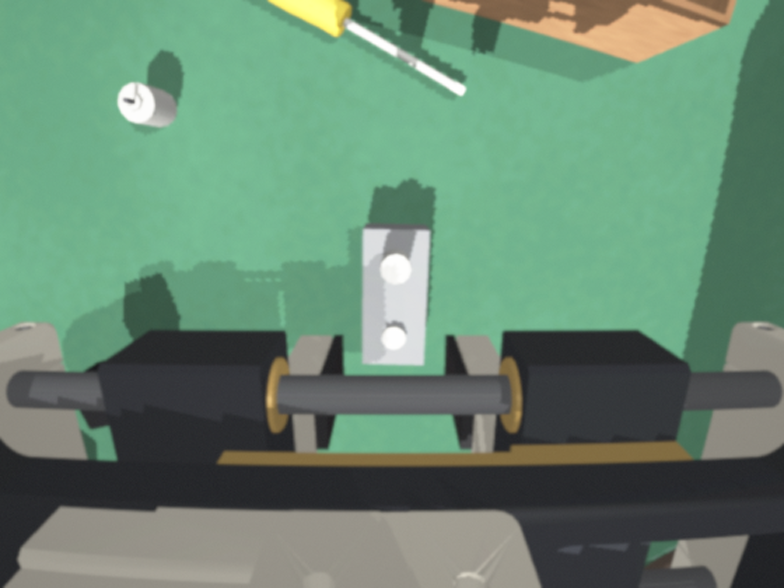

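The wrist view shows the thick head at (396,269), the thin spare at (394,338), and the fingers straddling the rack's short direction. The predicted pin position agrees within about 1 px.

Run:
```python
from h import *
c=load('wrist'); f=c['frame']
m=(f[175:210,265:300].min(2)>215).astype(np.uint8); n,l,st,ce=cv2.connectedComponentsWithStats(m); print(st,ce+[265,175])
i=1+np.argmax(st[1:,4]); p=plane(c,*(ce[i]+[265,175]),.06); print(p)
go([.4572,-.336,.041],-77)
```

```text
[[  0   0  32  35 448]
 [  0   0   8   9  49]
 [  7   0  28  35 728]] [[275.64285714 188.61160714]
 [267.85714286 177.81632653]
 [286.86401099 195.03983516]]
[ 0.45250115 -0.33524784  0.06      ]
row [ 0.0018 -0.0002  0.1573] [0.11 0.12 0.76]
```

To row units: 0.1575 m / 0.75 = 0.21, 0.152 m / 0.75 = 0.2027.

Request:
step_hand:
  deltas: {"increments":[[0.0027,0,0.0467,0,0,0],[0.0027,0,0.0933,0,0,0],[0.0027,0,0.1333,0,0,0],[0.0027,0,0.16,0,0,0],[0.0027,0,0.18,0,0,0],[0.0027,0,0.1933,0,0,0],[0.0027,0,0.2027,0,0,0],[0.0027,0,0.21,0,0,0],[0.0027,0,0.21,0,0,0]]}

```text
time_s: 1.9
tcp_pos: [0.4571, -0.3386, 0.0425]
eef_rot: [180.0, 0.0, -77.1]
contact_force: [0.2, -0.9, -1.0]
gripper_width: 0.04
gripper_force: 0.0
```

Request:
step_hand:
  deltas: {"increments":[[0,0,0,0,0,0],[0,0,0,0,0,0],[0,0,0,0,0,0],[0,0,0,0,0,0],[0,0,0,0,0,0],[0,0,0,0,0,0]]}
  aperture: 0.0
  grip_n: 30

```text
time_s: 2.4
tcp_pos: [0.4578, -0.3387, 0.0438]
eef_rot: [-179.9, -0.0, -77.0]
contact_force: [-1.2, 1.0, 6.8]
gripper_width: 0.021
gripper_force: 30.0
```

To row units: -0.175 m / 0.75 = -0.2333, -0.16 m / 0.75 = -0.2133.

Request:
step_hand:
  deltas: {"increments":[[0,0,-0.0267,0,0,0],[0,0,-0.0667,0,0,0],[0,0,-0.12,0,0,0],[0,0,-0.1733,0,0,0],[0,0,-0.2133,0,0,0],[0,0,-0.2333,0,0,0],[0,0,-0.2333,0,0,0]]}

```text
time_s: 2.98
tcp_pos: [0.4591, -0.3394, 0.2226]
eef_rot: [-179.7, -0.3, -77.0]
contact_force: [0.1, -0.6, -0.4]
gripper_width: 0.0209
gripper_force: 30.0
```

Run:
```python
from h import *
# refine hole & post from top view
t=load('top'); f=t['frame']; print(f[230:243,274:288].min(2)); print(f[246:256,248:259].min(2))
go([.5615,-.065,.215],-77)
```

```text
[[146 131 215 215 217 218 208 168 118  83  97 115 122 121]
 [188 154 218 219 217 217 217 212 186 157 124 107 123 122]
 [206 201 218 218 219 218 208 213 214 212 189 163 138 120]
 [208 220 219 213 201 183 172 188 214 218 215 210 187 166]
 [206 219 220 210 160 132 121 153 197 217 216 215 216 208]
 [219 220 220 200 127 135 150 129 173 218 217 216 217 219]
 [222 221 218 201 125 124 157 156 177 218 217 216 219 220]
 [215 219 220 217 187 142 159 195 204 219 216 218 220 224]
 [165 196 221 222 219 200 195 208 218 220 219 219 220 223]
 [107 136 184 203 221 222 220 219 218 219 219 218 218 221]
 [104 100 113 151 191 215 222 220 221 219 220 221 222 223]
 [110 146 168 105 138 182 198 216 222 220 219 221 221 223]
 [194 217 222 169 193 204 189 168 197 221 223 222 223 222]]
[[ 64  68  70  65  70  66  68  72  78  92  85]
 [ 64  62  67  68  69  72  82  83  87  84  73]
 [ 68  66  67  81 112 130 116  88  79  73  59]
 [ 66  68  89 114 164 172 160 131  72  55  58]
 [ 64  76 106 156 184 185 182 165  76  56  57]
 [ 66  67  97 161 187 185 182 166  75  63  61]
 [ 66  62  71 123 173 186 177 133  64  65  65]
 [ 65  68  66  81 127 144 124  80  60  68  65]
 [ 61  64  61  67  71  73  64  65  66  65  68]
 [ 64  68  66  66  68  69  66  67  66  69  68]]
row [-0.2444 -0.1614  0.0075] [-0.34 -0.25 -0.  ]
```

To row units: -0.327 m / 0.75 = -0.436, -0.06 m / 0.75 = -0.08.

Request:
step_hand:
  deltas: {"increments":[[-0.04,-0.0213,0,0,0,0],[-0.08,-0.044,0,0,0,0],[-0.1267,-0.0693,0,0,0,0],[-0.1733,-0.096,0,0,0,0],[-0.22,-0.1213,0,0,0,0],[-0.2667,-0.1467,0,0,0,0],[-0.3133,-0.1733,0,0,0,0],[-0.3533,-0.196,0,0,0,0],[-0.3933,-0.2173,0,0,0,0],[-0.42,-0.2333,0,0,0,0],[-0.436,-0.2413,0,0,0,0],[-0.436,-0.2413,0,0,0,0]]}

```text
time_s: 3.98
tcp_pos: [0.5604, 0.0229, 0.2169]
eef_rot: [179.9, 0.0, -76.9]
contact_force: [-0.3, 0.1, -0.4]
gripper_width: 0.0212
gripper_force: 30.0
```

Run:
```python
from h import *
t=load('top');print(plane(t,280,235.4,.118),plane(t,253,250.55,.157))
c=cap('wrist'); save(c,'w2.png',None,1.4); s=r.get_state(); print(s['tcp_pos'],s['eef_rot'],proj(c,plane(t,280,235.4,.118)),proj(c,[.7685,.0735,.053]))
s2=cap('side')
a=cv2.resize(s2['frame'][120:300,190:360,::-1],(0,0),fx=3.3,fy=3.3,interpolation=cv2.INTER_CUBIC); cv2.imwrite('pics/s2.png',a)
```

```text
[ 0.56316802 -0.01003871  0.118     ] [0.52295346 0.06502999 0.157     ]
[0.55994691 0.02159496 0.21698208] [ 1.79895527e+02 -1.32882191e-03 -7.69256465e+01] [286.7751711  168.47657471] [ 87.07293771 192.16702649]
```

View pics/w2.png

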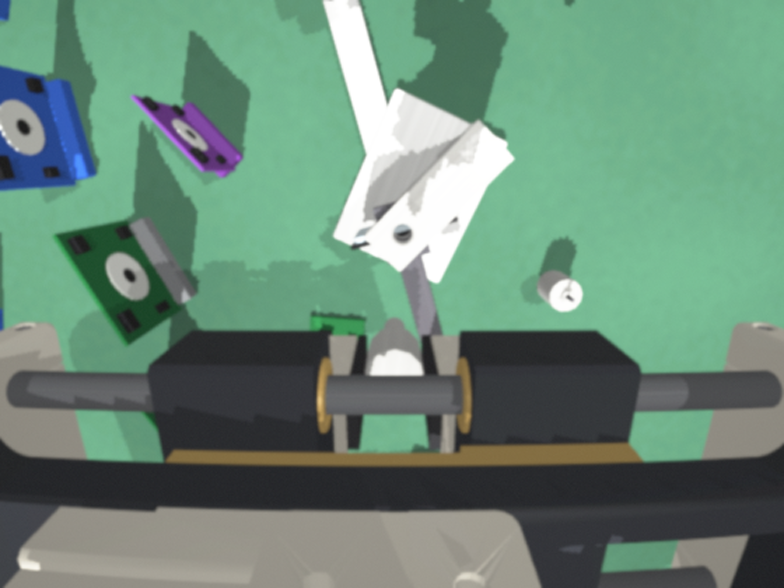

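View pics/s2.png

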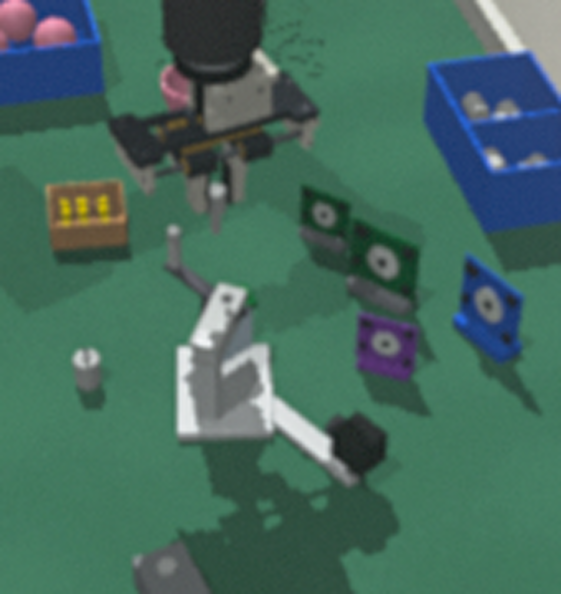

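Wrist view (1.4x): the hinge hole is at (403,233), the larger green board's dot at (128,275), and the held pin at (395,355) between the fingers. Side crop: the pin hangs upright with its tip at (218,228), the hole is at (229,298), and the larger green target is at (382,261).

Run:
```python
from h import *
c=load('wrist'); s=load('side')
f=c['frame'];g=s['frame']
def dark(fr,b,th):
    w=np.clip(th-fr[b[1]:b[3],b[0]:b[2]].min(2).astype(float),0,None); y,x=np.mgrid[b[1]:b[3],b[0]:b[2]]; return (w*x).sum()/w.sum(),(w*y).sum()/w.sum()
print(f[160:174,281:296].min(2))
hs=dark(g,(255,207,264,215),140); hw=dark(f,(282,161,294,172),200); print('hole',hs,hw)
print('hole side',plane(s,*hs,.118),'wrist',plane(c,*hw,.118),plane(c,287.9,166.4,.118))
# pin in side: bright pixels column
print(g[172:194,248:266].min(2))
print('tip side',plane(s,256.1,189.1,.179))
# target rays
tw=(91.4,196.4); ts=(190+382/3.3,120+261/3.3); print(ts,'tgt wrist',plane(c,*tw,.053),'side',plane(s,*ts,.053),'depth',depth(c,96,190),depth(c,91.4,196))
o1,d1=ray(c,*tw);o2,d2=ray(s,*ts);A=np.c_[d1,-d2];x=np.linalg.lstsq(A,o2-o1,rcond=None)[0];print(o1+d1*x[0],o2+d2*x[1])
```

```text
[[251 249 243 231 217 202 196 201 213 225 239 247 251 253 253]
 [248 240 221 192 176 172 172 174 179 191 213 234 246 251 253]
 [240 220 189 175 171 173 173 173 172 175 186 208 233 246 251]
 [228 197 178 174 173 173 172 170 165 159 158 170 201 233 248]
 [214 185 173 171 167 162 156 150 139 123 115 120 157 212 243]
 [197 170 160 152 143 130 115 103  90  77  76  92 134 196 237]
 [179 147 129 112  96  82  68  57  55  59  76  95 131 188 233]
 [164 135 112  87  67  54  51  55  66  81  94 105 131 187 232]
 [163 132 115  98  84  77  79  85  94 103 106 108 139 193 233]
 [175 138 114 105 102 102 103 106 106 106 106 118 157 204 236]
 [197 159 123 106 102 100 102  99  98  98 111 140 182 222 242]
 [221 185 150 125 109 102 100  99 102 114 138 169 208 235 249]
 [237 216 185 161 143 132 127 127 133 150 175 205 230 246 252]
 [248 237 221 199 180 168 164 165 171 186 210 231 246 252 253]]
hole (np.float64(261.6715542521994), np.float64(212.5307917888563)) (np.float64(287.66696740724035), np.float64(167.1459343633698))
hole side [ 0.5744544  -0.03009683  0.118     ] wrist [ 0.56269783 -0.01130309  0.118
[... 1310 characters left out ...]
  71  71]
 [ 62  62  62  65  68  78  91  95  85  74  70  70  71  70  68  69  72  73]
 [ 67  65  64  70  69  74  84  89  84  72  70  70  71  67  69  70  70  70]
 [ 69  69  71  71  69  68  74  79  72  68  70  70  71  71  70  70  70  69]
 [ 67  70  69  68  68  68  68  69  70  69  69  70  72  71  70  71  71  72]
 [ 70  68  69  68  69  66  69  71  69  70  69  68  70  67  70  71  68  71]]
tip side [0.56781666 0.02401281 0.179     ]
(305.75757575757575, 199.0909090909091) tgt wrist [0.76327185 0.07723639 0.053     ] side [0.76730978 0.0747527  0.053     ] depth [0.76569687 0.07325978 0.04030038] [0.7612804  0.07543978 0.05649694]
[0.76705168 0.07974522 0.04645752] [0.76931748 0.0803029  0.04798041]
```

To row units: 0.05 m / 0.75 = 0.0667, 0.035 m / 0.75 = 0.0467.

Request:
step_hand:
  deltas: {"increments":[[0.0267,0.004,0,0,0,0],[0.0467,0.0075,0,0,0,0],[0.0467,0.0075,0.0333,0,0,0],[0.0467,0.0075,0.0667,0,0,0],[0.0467,0.0075,0.0667,0,0,0],[0.0467,0.0075,0.0667,0,0,0]]}

```text
time_s: 4.58
tcp_pos: [0.5615, -0.0161, 0.1673]
eef_rot: [179.8, -0.0, -77.1]
contact_force: [0.9, 0.4, -0.3]
gripper_width: 0.0211
gripper_force: 30.0
```

Run:
```python
from h import *
T=[];
for i in range(4):
    c=cap('side'); s=r.get_state(); T.append(s['tcp_pos'])
print(np.mean(T,0),np.std(T,0),s['contact_force'])
w=cap('wrist')
a=cv2.resize(c['frame'][160:240,210:310,::-1],(0,0),fx=4,fy=4,interpolation=cv2.INTER_CUBIC)
b=cv2.resize(w['frame'][130:290,190:380,::-1],(0,0),fx=2.1,fy=2.1,interpolation=cv2.INTER_CUBIC)
cv2.imwrite('pics/s3.png',np.hstack([a[:320],b[:320]])); print(a.shape,b.shape)
```

```text
[ 0.56330714 -0.01510732  0.16938635] [0.00035322 0.00036237 0.0003936 ] [ 0.49269635  0.66845688 -0.58780179]
(320, 400, 3) (336, 399, 3)
```

View pics/s3.png

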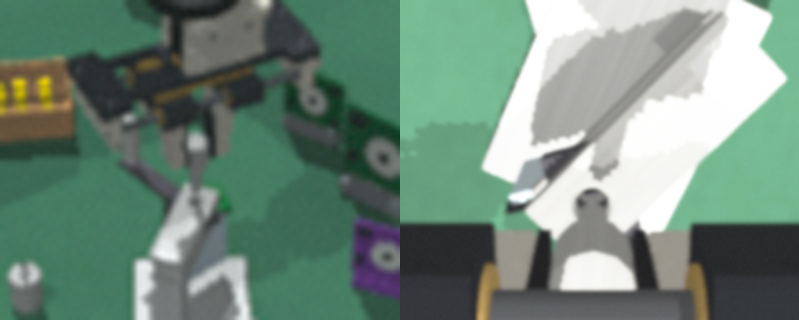

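The left panel (side) shows the pin tip just above the hole at (196,203). The right panel (wrist) shows the shank at (592,220) centred laterally on the hole's far rim at (592,193).

Run:
```python
from h import *
c=load('wrist'); m=lambda p:[400+(p[0]-190)*2.1,(p[1]-130)*2.1]
H=[.5627,-.0117,.118]
for nm,P in [('hole',H),('far',[.5627,-.0177,.118]),('tip over hole',[.5627,-.0117,.130]),('tip est',[.5633,-.0136,.130])]: print(nm,np.round(proj(c,P),1),np.round(m(proj(c,P)),0))
print(c['frame'][216:246,270:294].min(2))
```

```text
hole [281.7 227.5] [593. 205.]
far [283.6 219.8] [597. 189.]
tip over hole [281.7 233.3] [593. 217.]
tip est [281.5 230.6] [592. 211.]
[[243 242 241 240 239 239 240 241 242 242 241 239 234 229 220 211 222 235
  240 240 241 241 241 242]
 [242 241 240 240 239 240 241 242 242 242 243 243 242 241 238 235 236 239
  240 241 241 242 242 243]
 [241 240 239 239 240 241 241 241 239 236 234 234 235 236 239 241 241 241
  241 241 241 242 243 243]
 [240 239 239 240 241 239 236 230 221 200 188 186 188 199 219 232 239 242
  242 242 242 243 243 243]
 [240 239 240 239 238 233 217 184 151 124 112 109 117 132 159 196 223 237
  242 243 243 243 243 243]
 [240 240 239 237 230 216 178 132  96  79  78  86  94 107 125 150 183 220
  235 241 243 243 243 243]
 [240 239 236 229 212 181 147 120 103 100 103 109 114 118 124 131 148 179
  215 234 241 243 243 243]
 [240 238 231 213 177 144 127 124 121 120 123 126 127 128 129 127 130 144
  176 219 237 242 242 242]
 [239 234 222 190 143 111 110 121 126 126 128 128 128 127 128 124 118 115
  145 198 231 240 242 242]
 [238 231 212 171 119  87  93 108 121 125 130 131 129 12
[... 1365 characters left out ...]
28 127 127 128 129 130 130 129 127 129 129 128 130 129 131 131 130
  128 129 127 128 133 151]
 [127 127 128 128 128 129 129 130 128 128 128 128 127 131 131 130 131 130
  130 129 129 127 129 133]
 [126 127 127 128 129 130 130 130 130 128 128 130 128 129 131 131 130 131
  129 128 128 129 127 129]
 [126 126 127 127 128 130 129 130 128 126 127 130 129 128 129 130 129 130
  129 129 129 127 128 127]
 [125 127 127 128 129 129 129 129 128 127 128 129 128 129 129 129 129 129
  128 129 128 127 127 127]
 [126 126 128 128 130 131 129 129 128 127 128 129 130 129 130 129 131 129
  127 128 128 127 126 127]
 [126 127 127 128 130 130 130 130 127 127 127 129 129 129 129 129 129 127
  129 128 127 127 126 128]]
```

To row units: 0.017 m / 0.75 = 0.0227, -0.002 m / 0.75 = -0.0027.

Request:
step_hand:
  deltas: {"increments":[[-0.0027,-0.0005,0,0,0,0],[-0.0027,-0.0005,0.0053,0,0,0],[-0.0027,-0.0005,0.0107,0,0,0],[-0.0027,-0.0005,0.0147,0,0,0],[-0.0027,-0.0005,0.0187,0,0,0],[-0.0027,-0.0005,0.0227,0,0,0],[-0.0027,-0.0005,0.0227,0,0,0]]}

```text
time_s: 5.42
tcp_pos: [0.5625, -0.0126, 0.1503]
eef_rot: [180.0, -0.0, -77.0]
contact_force: [-0.3, -0.3, -0.4]
gripper_width: 0.0207
gripper_force: 30.0
```

To row units: 0.012 m / 0.75 = 0.016, 0.009 m / 0.75 = 0.012.

Request:
step_hand:
  deltas: {"increments":[[0,0,0.004,0,0,0],[0,0,0.008,0,0,0],[0,0,0.012,0,0,0],[0,0,0.016,0,0,0],[0,0,0.016,0,0,0]]}

```text
time_s: 5.83
tcp_pos: [0.5625, -0.0126, 0.1384]
eef_rot: [180.0, -0.0, -77.0]
contact_force: [0.7, -0.3, -0.8]
gripper_width: 0.0209
gripper_force: 30.0
```

To row units: 0.011 m / 0.75 = 0.0147, 0.009 m / 0.75 = 0.012.

Request:
step_hand:
  deltas: {"increments":[[0,0,0.004,0,0,0],[0,0,0.008,0,0,0],[0,0,0.012,0,0,0],[0,0,0.0147,0,0,0],[0,0,0.0147,0,0,0]]}

```text
time_s: 6.25
tcp_pos: [0.5626, -0.0126, 0.1276]
eef_rot: [180.0, -0.0, -77.0]
contact_force: [0.8, -0.3, -1.2]
gripper_width: 0.021
gripper_force: 30.0
```

Request:
step_hand:
  deltas: {"increments":[[0,0,0.0013,0,0,0],[0,0,0.0027,0,0,0],[0,0,0.004,0,0,0],[0,0,0.004,0,0,0]]}

```text
time_s: 6.58
tcp_pos: [0.5628, -0.0126, 0.1258]
eef_rot: [-180.0, -0.0, -77.0]
contact_force: [-2.8, -0.3, 5.7]
gripper_width: 0.021
gripper_force: 30.0
```

To row units: 0.0015 m / 0.75 = 0.002, 0.001 m / 0.75 = 0.0013.

Request:
step_hand:
  deltas: {"increments":[[0,0,0.0013,0,0,0],[0,0,0.002,0,0,0],[0,0,0.002,0,0,0]]}

```text
time_s: 6.83
tcp_pos: [0.5628, -0.0126, 0.1258]
eef_rot: [-179.9, -0.0, -77.0]
contact_force: [-7.1, 2.0, 17.0]
gripper_width: 0.0213
gripper_force: 30.0
```

Request:
step_hand:
  deltas: {"increments":[[0,0,0,0,0,0],[0,0,0,0,0,0],[0,0,0,0,0,0],[0,0,0,0,0,0]]}
  aperture: 0.045

```text
time_s: 7.17
tcp_pos: [0.5625, -0.0126, 0.1233]
eef_rot: [180.0, 0.0, -77.0]
contact_force: [0.1, -0.8, 0.3]
gripper_width: 0.0416
gripper_force: 0.0
```

Request:
step_hand:
  deltas: {"increments":[[0,0,-0.0267,0,0,0],[0,0,-0.0667,0,0,0],[0,0,-0.1067,0,0,0],[0,0,-0.1067,0,0,0]]}

```text
time_s: 7.5
tcp_pos: [0.5658, -0.0124, 0.2094]
eef_rot: [-179.5, -0.1, -77.0]
contact_force: [1.7, 0.5, 0.3]
gripper_width: 0.0451
gripper_force: 0.0
```

Run:
```python
from h import *
c=cap('wrist');d=cap('side'); T=[]
for i in range(3): cap('top'); T.append(r.get_state()['tcp_pos'])
T=np.mean(T,0); print(T,proj(c,[.5627,-.0117,.142]),r.get_state()['eef_rot'])
a=cv2.resize(d['frame'][150:250,200:300,::-1],(0,0),fx=4,fy=4,interpolation=cv2.INTER_CUBIC)
b=cv2.resize(c['frame'][120:320,190:390,::-1],(0,0),fx=2,fy=2,interpolation=cv2.INTER_CUBIC)
cv2.imwrite('pics/s4.png',np.hstack([a,b]))
P=cloud(d)[195:215,250:270].reshape(-1,3); print(P[P[:,2]>.125].round(3)[:12])
```

```text
[ 0.5621515  -0.01257047  0.20275121] [285.70547942 218.6901498 ] [ 1.79878543e+02  1.05397687e-02 -7.70366142e+01]
[[ 0.56  -0.007  0.144]
 [ 0.563 -0.009  0.145]
 [ 0.567 -0.005  0.141]
 [ 0.571 -0.006  0.141]
 [ 0.573 -0.012  0.146]
 [ 0.557 -0.004  0.138]
 [ 0.559 -0.01   0.143]
 [ 0.563 -0.01   0.142]
 [ 0.566 -0.014  0.145]
 [ 0.57  -0.01   0.14 ]
 [ 0.572 -0.017  0.146]
 [ 0.576 -0.014  0.143]]
```

View pics/s4.png

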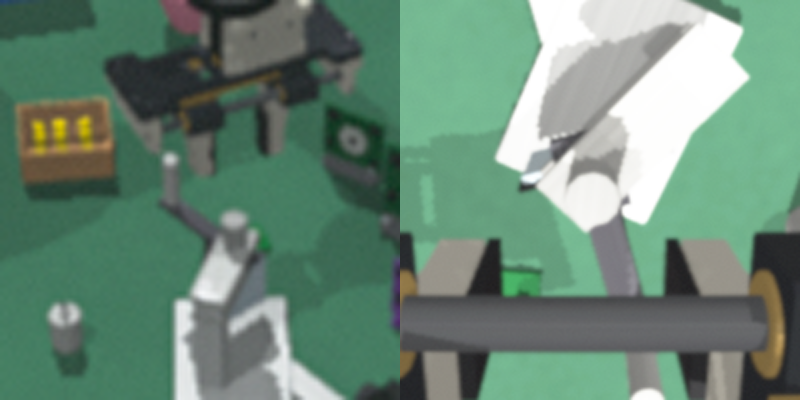

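The side panel shows the head seated flat on the fork at (233,225), and the wrist panel shows it at (594,200). Depth puts the head top at about 0.143 m, so it is seated. Next come the angles.

Run:
```python
from h import *
t=load('top'); s=load('side'); c=load('wrist')
A=np.array([.5632,-.0100]) # axis in top-camera coordinates
f=t['frame'].astype(int)
b=f[185:220,318:360]; m=((b.max(2)<62)&(b.max(2)-b.min(2)<25)).astype(np.uint8)
P=cloud(t)[185:220,318:360]; m&=(P[...,2]>.062).astype(np.uint8)
n,l,st,ce=cv2.connectedComponentsWithStats(m); i=1+np.argmax(st[1:,4]); print(st[i],ce[i]+[318,185])
ys,xs=np.where(l==i); rc=cv2.minAreaRect(np.c_[xs,ys].astype(np.float32)); print(rc)
for q in (ce[i],np.array(rc[0])):
    p=plane(t,*(q+[318,185]),.073); d=p[:2]-A; print('box',p,np.linalg.norm(d),np.degrees(np.arctan2(d[1],d[0])))
d=np.array([.52295,.06503])-A; print('post',np.degrees(np.arctan2(d[1],d[0]))-180)
def ang(p,a): d=np.array(p)[:2]-a; return np.degrees(np.arctan2(d[1],d[0]))
W=np.array([.5623,-.0112]); print('wrist tgt',ang([.7633,.0772],W))
h=plane(s,258.2,204,.142); hs=plane(s,259.4,210.3,.118); print('side pin',h,'side hole',hs); ts=plane(s,305.7,199.15,.053); print(ang(ts,h[:2]),ang(ts,hs[:2]),ang(ts,W))
# board top edge in top view: green pts with z 0.085..0.105
Q=cloud(t); m=(Q[...,2]>.082)&(Q[...,2]<.112)&(Q[...,0]>.68)&(Q[...,0]<.86)&(Q[...,1]>.02)&(Q[...,1]<.15); v,u=np.where(m); print(m.sum())
if m.sum()>5:
    rc=cv2.minAreaRect(np.c_[u,v].astype(np.float32)); print(rc); p=plane(t,*rc[0],.096); print('board top',p,ang(p,A))
print('post in wrist now',plane(c,190+(648-400)/2,120+398/2,.157))
print(f[180:215,318:360].max(2)[:, ::2])
go([.522,.0639,.138-.0188],-42)
```

```text
[ 11   9  19  17 169] [338.17751479 202.20118343]
((20.038461685180664, 17.192306518554688), (12.527507781982422, 14.512062072753906), 60.2551155090332)
box [ 0.65669874 -0.18189708  0.073     ] 0.19567988912972706 -61.457223001321374
box [ 0.65673151 -0.18148978  0.073     ] 0.19533788325999926 -61.39169470674213
post -61.78857369360348
wrist tgt 23.739941056547348
side pin [ 0.56683872 -0.01121444  0.142     ] side hole [ 0.56944117 -0.01725393  0.118     ]
23.176223233255033 24.906359762659214 22.711583550485816
77
((254.13528442382812, 159.7587890625), (7.701030254364014, 48.26702880859375), 40.601295471191406)
board top [0.78199915 0.06033818 0.096     ] 17.821234459591224
post in wrist now [0.52243888 0.06062295 0.157     ]
[[134 134 132 133 133 134 132 129 133 136 132 130 131 133 133 132 133 132
  133 132 138]
 [129 133 134 134 135 129 135 133 133 133 132 133 129 134 133 134 134 130
  133 132 133]
 [132 131 132 135 131 132 133 128 134 133 132 131 132 131 134 131 134 132
  132 129 133]
 [132 132 134 134 133 131 129 131 135 132 133 128 132 134 134 133 134 131
  133 132 133]
 [13
[... 2108 characters left out ...]
  84  90
   87  89  87]
 [161 225 240 239 206 100  74  73  45  51  47  60  81  88  87  85  82  88
   87  88  85]
 [226 242 241 240 234 109  76  72  44  52  53  70  88  86  84  88  88  87
   87  88  88]
 [242 241 241 241 241 135  73  78  42  57  88  90  90  85  87  86  86  86
   88  89  89]
 [239 240 240 242 243 202  74  93  70  97 123  86  89  87  89  83  90  87
   87  93  88]
 [240 242 242 244 243 190  91 117 112 130 130 113 108 101  86  86  85  82
   89  89  91]
 [242 242 244 243 214 122 118 131 131 127 131 133 135 111  91  82  88  85
   86  89  89]
 [242 244 245 229 108 129 131 132 128 133 130 132 136 115  86 111 113  85
   88  89  89]]
row [-0.0835  0.0215  0.0832] [  0.11   0.05 -35.04]
```

The manual's scale: shifts go in shares of 75 cm and turns go in shares of 180 degrees. Converting my numbers, -0.0835 m / 0.75 = -0.1113, 0.0215 m / 0.75 = 0.0287, -35 degrees / 180 = -0.1944.

Request:
step_hand:
  deltas: {"increments":[[-0.04,0.0107,0,0,0,-0.0389],[-0.08,0.02,0,0,0,-0.0778],[-0.1113,0.0287,0,0,0,-0.1167],[-0.1113,0.0287,0,0,0,-0.1556],[-0.1113,0.0287,0,0,0,-0.1944],[-0.1113,0.0287,0,0,0,-0.1944],[-0.1113,0.0287,0,0,0,-0.1944]]}

```text
time_s: 8.33
tcp_pos: [0.5226, 0.0639, 0.2027]
eef_rot: [179.9, 0.0, -42.2]
contact_force: [0.4, -0.0, -0.9]
gripper_width: 0.0449
gripper_force: 0.0
```

Run:
```python
from h import *
T=[];
for i in range(3):
    c=cap('wrist'); T.append(r.get_state()['tcp_pos'])
print(np.mean(T,0),r.get_state()['eef_rot'])
print('post proj',proj(c,[.522,.0639,.157]),'tgt',proj(c,[.764,.077,.053]))
save(c,'w5.png',None,1.4)
go([.522,.0639,.138-.0188],-42)
```

```text
[0.52278522 0.06369826 0.20292175] [ 1.79948923e+02  1.93428310e-02 -4.22305107e+01]
post proj [282.37398068 227.28667874] tgt [96.69996012 16.11880288]
row [-0.0008  0.0003  0.0839] [ 0.05  0.02 -0.23]
```

View pics/w5.png

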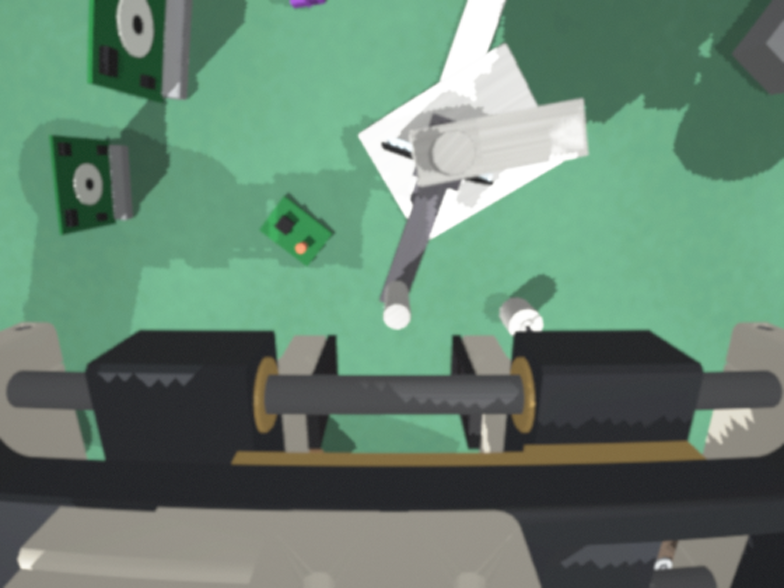

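Wrist view (1.4x): the post top is at (396,317), within 1 mm of the prediction. The pin head is at (453,153), the larger green target's dot at (137,25), and motor_a at (526,322) clear of the fingers.

To row units: 0.084 m / 0.75 = 0.112, 0.08 m / 0.75 = 0.1067.

Request:
step_hand:
  deltas: {"increments":[[0,0,0.04,0,0,0],[0,0,0.0733,0,0,0],[0,0,0.096,0,0,0],[0,0,0.1067,0,0,0],[0,0,0.112,0,0,0],[0,0,0.112,0,0,0]]}

```text
time_s: 8.98
tcp_pos: [0.523, 0.0637, 0.1192]
eef_rot: [179.9, 0.0, -42.1]
contact_force: [0.5, 0.8, 0.8]
gripper_width: 0.0445
gripper_force: 0.0
```

Run:
```python
from h import *
c=load('wrist')
def ang(p,a): d=np.array(p)[:2]-np.array(a)[:2]; return np.linalg.norm(d),np.degrees(np.arctan2(d[1],d[0]))
A=plane(c,453/1.4,153/1.4,.142); T=plane(c,137.5/1.4,25/1.4,.053); P=plane(c,396.5/1.4,316.5/1.4,.157)
f=c['frame'][0:45,80:115].astype(int); m=((f.min(2)>150)).astype(np.uint8); n,l,st,ce=cv2.connectedComponentsWithStats(m); print(st[1:],ce[1:]+[80,0])
print(A,T,P,'tgt',ang(T,A),'post',ang(P,A)[0],ang(P,A)[1]-180)
```

```text
[[  4   0  24  40 651]] [[95.30721966 18.11981567]]
[ 0.56238542 -0.01103069  0.142     ] [0.76192604 0.07708897 0.053     ] [0.52227254 0.06285455 0.157     ] tgt (np.float64(0.21813192458885483), np.float64(23.826859059381462)) post 0.08407182349209039 -61.5021170905856
```

Request:
step_hand:
  deltas: {"increments":[[0,0,0,0,0,0],[0,0,0,0,0,0],[0,0,0,0,0,0],[0,0,0,0,0,0],[0,0,0,0,0,0],[0,0,0,0,0,0]]}
  aperture: 0.0
  grip_n: 25

```text
time_s: 9.48
tcp_pos: [0.5221, 0.0631, 0.12]
eef_rot: [179.9, 0.0, -42.0]
contact_force: [-4.2, -3.5, 7.4]
gripper_width: 0.0135
gripper_force: 25.0
```

Run:
```python
import numpy as np
p=np.radians(-42.1);X=np.array([np.cos(p),np.sin(p)]);Y=np.array([np.sin(p),-np.cos(p)])
u=lambda a:.085*np.array([np.cos(np.radians(a)),np.sin(np.radians(a))])
for a in np.linspace(0,42.6,13)[1:]:
    d=u(118.5+a)-u(118.5); print(round(a,1),round(d@X,4),round(d@Y,4))
```

```text
3.6 -0.0016 0.005
7.1 -0.0029 0.0101
10.6 -0.0038 0.0153
14.2 -0.0045 0.0205
17.8 -0.0048 0.0258
21.3 -0.0048 0.0311
24.8 -0.0044 0.0363
28.4 -0.0038 0.0415
32.0 -0.0028 0.0467
35.5 -0.0015 0.0518
39.1 0.0001 0.0568
42.6 0.002 0.0617
```

To row units: 0.0311 m / 0.75 = 0.0415, 0.0258 m / 0.75 = 0.0344.

Request:
step_hand:
  deltas: {"increments":[[-0.0021,0.0067,0,0,0,0],[-0.0039,0.0135,0,0,0,0],[-0.0051,0.0204,0,0,0,0],[-0.006,0.0273,0,0,0,0],[-0.0064,0.0344,0,0,0,0],[-0.0064,0.0415,0,0,0,0],[-0.0064,0.0415,0,0,0,0]]}

```text
time_s: 10.07
tcp_pos: [0.4981, 0.0437, 0.1201]
eef_rot: [-179.9, -0.0, -42.0]
contact_force: [-0.4, 2.7, 4.3]
gripper_width: 0.0132
gripper_force: 25.0
```

To row units: 0.0306 m / 0.75 = 0.0408, 0.0257 m / 0.75 = 0.0343.

Request:
step_hand:
  deltas: {"increments":[[0.0005,0.0069,0,0,0,0],[0.0013,0.0139,0,0,0,0],[0.0027,0.0208,0,0,0,0],[0.0044,0.0276,0,0,0,0],[0.0065,0.0343,0,0,0,0],[0.0091,0.0408,0,0,0,0],[0.0091,0.0408,0,0,0,0],[0.0091,0.0408,0,0,0,0]]}

```text
time_s: 10.73
tcp_pos: [0.4824, 0.0166, 0.12]
eef_rot: [-180.0, 0.0, -42.0]
contact_force: [-3.5, 3.7, 7.7]
gripper_width: 0.0134
gripper_force: 25.0
```

Run:
```python
from h import *
T=[];F=[]
for i in range(6):
    c=cap('wrist' if i else 'top'); s=r.get_state(); T.append(s['tcp_pos']);F.append(s['contact_force'])
T=np.mean(T,0); d=T[:2]-[.5624,-.0111]; print(T,np.mean(F,0),np.linalg.norm(d),np.degrees(np.arctan2(d[1],d[0])),s['eef_rot'])
cap('side')
t=load('top'); save(c,'w6.png',None,1.4)
```

```text
[0.4824856  0.01681193 0.11998711] [-3.44193335  3.6161303   9.12758379] 0.0846486127242705 160.74707631702992 [-1.79990992e+02  3.46320186e-02 -4.20296041e+01]
```

View pics/w6.png

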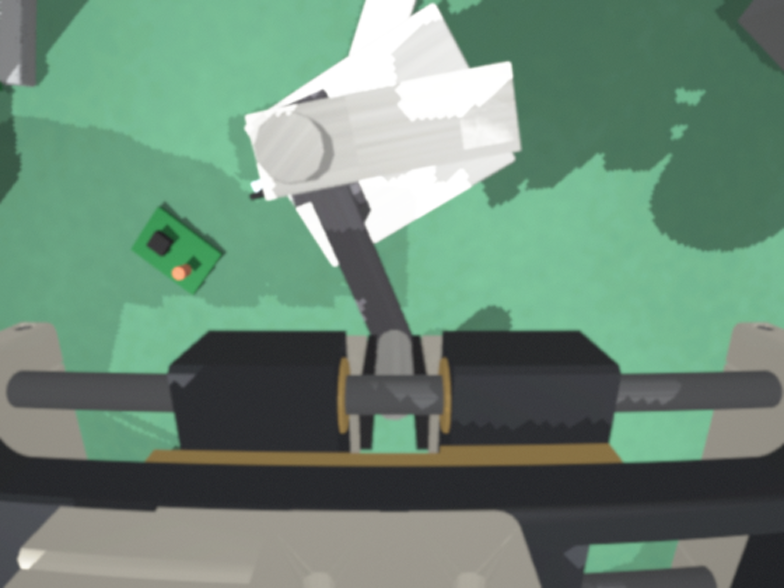

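The wrist view shows the post gripped at (395,370), and the pin head still seated at (293,145). The measured mirror angle is 42.25° and I want about 42.6°, so one small nudge remains.

To row units: 0.0006 m / 0.75 = 0.0008, 0.0002 m / 0.75 = 0.0003.

Request:
step_hand:
  deltas: {"increments":[[0.0003,0.0008,0,0,0,0],[0.0003,0.0008,0,0,0,0],[0.0003,0.0008,0,0,0,0],[0.0003,0.0008,0,0,0,0]]}

```text
time_s: 11.42
tcp_pos: [0.4823, 0.0163, 0.12]
eef_rot: [-180.0, 0.0, -42.0]
contact_force: [-3.4, 3.8, 9.6]
gripper_width: 0.0135
gripper_force: 25.0
```

Run:
```python
from h import *
T=[]
for i in range(6): c=r.capture('wrist'); s=r.get_state(); T.append(s['tcp_pos'])
T=np.mean(T,0); d=T[:2]-[.5624,-.0111]; print(T,np.degrees(np.arctan2(d[1],d[0])),s['gripper_force'])
A=plane(c,293/1.4,145/1.4,.142);print('axis from wrist',A)
```

```text
[0.48230622 0.01629287 0.11997996] 161.11879945918344 25.001639127731323
axis from wrist [ 0.56183445 -0.01343884  0.142     ]
```

```bash
python3 -c "
from plant import r; print(r.close_job())"
```

```text
the job is handed in; nothing more can be done
None
```

The hinge pin is seated with its head on the fork, the mirror is held by its post at about 42.5° (my best estimate of the wanted angle, good to roughly half a degree), and the job was handed in at about 11.7 s; I did not re-check the loose items on the bench after the last move.

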